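# Unlock the medicine box and hold its key turned

### The job

The pill bottle has toppled onto the lid of the pale blue medicine box and lies across its keyhole: stand it upright on the hob beside the box, clear of it, and let go of it. Then take the key with the green bow out of the wooden key dock, push it fully home in the keyhole (the pins are sticky, so it may need a firm push or a little wiggle) and turn it a quarter turn clockwise. The lock springs shut again, so finish while still gripping the key and holding it turned, so that I can lift the lid and put the bottle away; leave the black key and everything else where it stands.

Things in the scene. Friction and masses are not known exactly. Their poses are not given: they have to be found in the camera images.
- pill_bottle_center (a point): centre of the white pill bottle with a green cap, on its axis, 44 mm from the base and from the cap's top; z points from base to cap. The round body, 48 mm in diameter, runs from the base to 18 mm above the point; cap 39 mm in diameter; about 90 g. At the start it lies on the lid with its cap to the left (+y) within 0.7 rad; standing on the hob the point is 44 mm up
- keyhole (a point): centre of the keyhole, flush in the box's lid, 80 mm above the hob; z up. Slot 16 mm long along y, 6 mm wide along x, in a square steel plate 6 mm thick. The key goes 20 mm straight down, until its shoulder sits on the plate. From about 11 and 16 mm down two sticky sprung pins at the slot's ends press on the bit: push 8 to 20 N, less with a wiggle of up to 3 mm either way along y
- lock_plug (a joint): turn of the lock: 0 locked (key goes in and out), growing clockwise seen from above, stop at 1.70 rad; a quarter turn unlocks. A spring of up to 0.1 N m drives it back when let go. The key turns only with its shoulder within 2 mm of the plate, its bit then lying below the plate; it has up to 0.2 rad of play, so turn it a little more than a quarter
- green_key_bow (a point): grasp point of the green key, on its axis, z up along it; it stands loose in the dock and lifts straight out, same either way round. Flat green bow 30 mm wide (y), 10 mm thick (x), from 19 mm below the point to 15 mm above; then a collar 14 mm in diameter, 5 mm high, an 8 mm neck and the bit, 14 mm wide (y), 4 mm thick (x), 12 mm long with a tapered tip 44 mm below the point. 40 g
- green_key_shoulder (a point): centre of the underside of the green key's collar, 24 mm below the bow point and 20 mm above the tip; it sits on the dock's top at the start and on the keyhole point when the key is fully home. Axes as the bow's
- black_key_bow (a point): the same point of the other key, with a black bow of the same size, in the dock's other slot; which of the two is left and which right varies. Its bit is too wide for this lock; it stays where it is
- key_dock: wooden key dock, 58 mm (x) by 142 mm (y), 38 mm high, fixed, a key standing in each of its slots at y = -34 and +34 mm. Origin at the centre of its underside
- green_mug: green and white mug 92 mm wide, 93 mm high, a bystander; origin at the centre of its underside (handle included)
- water_glass: tall clear glass, 72 mm wide, 151 mm high, a bystander; origin under its centre
- tea_carton: dark tea carton, 68 x 131 mm, 107 mm high, a bystander; origin under its centre
- spice_jar: spice jar with a green cap, 46 mm wide, 106 mm high, a bystander; origin under its centre
- salt: grey salt shaker, 44 mm wide, 90 mm high, a bystander; origin under its centre
- medicine_box: pale blue steel medicine box with a green cross on the lid, 120 mm (x) by 160 mm (y), 80 mm high, heavy and fixed; its front (-x) faces the robot. Origin at the centre of its underside; the keyhole is 22 mm in front of its middle
Not all that is in view belongs to the job. Of the things shaped like the part that bears green_key_bow, the green one is meant.

How it is judged:
On the way, in this order (a step that is already met when the one before it is completed fails the run):
1. the pill bottle stands upright on the hob, let go, clear of the box (angle between pill_bottle_center's own z axis and vertical below 0.15 rad and height (world z) of pill_bottle_center between 0.036 and 0.052 m and contact force between pill_bottle and the fingers below 0.1 N and contact force between pill_bottle and medicine_box below 0.1 N), for 0.3 s.
2. the green key is fully home in the keyhole (z of green_key_shoulder in the frame of keyhole below 0.003 m and horizontal distance between green_key_shoulder and keyhole below 0.005 m and angle between green_key_bow's own z axis and vertical below 0.2 rad), for 0.1 s.
At the end, for the whole second after the job is handed in: the lock is turned at least 1.25 rad and held, the green key fully home (shoulder within 3 mm of the plate, 5 mm of the keyhole's centre) and still gripped; the pill bottle stands upright on the hob (within 0.15 rad), touching neither gripper nor box (all of step 1 and all of step 2 and value of joint lock_plug above 1.25 rad and contact force between green_key and the fingers above 2 N); the arm keeps its last pose, push and grip.
It fails at once if the mug or the tall glass is moved more than 30 mm or tipped (distance of any of green_mug, water_glass from where it was at the start of the episode above 0.03 m or angle between any of green_mug, water_glass's own z axis and vertical above 0.4 rad).
It fails at once if the tea carton, spice jar or salt shaker is moved more than 30 mm or tipped (distance of any of tea_carton, spice_jar, salt from where it was at the start of the episode above 0.03 m or angle between any of tea_carton, spice_jar, salt's own z axis and vertical above 0.4 rad).
It fails at once if the black key is moved more than 15 mm (distance of black_key_bow from where it was at the start of the episode above 0.015 m).
It also fails if it takes over 64 s, if anything falls off the work surface, if the arm or the gripper's body presses on something with over 40 N, if the wrist force passes 120 N, or if a joint passes its speed limit or range.

### The arm

A 6-joint arm with a two-finger parallel gripper is mounted at the origin on a cart in front of the work surface, level with it; the furniture and walls round the work are solid. World frame = base frame: x ahead of the robot, y to its left, z up, the work surface at z = 0. Lengths are in m, angles in rad, forces in N, time in s.
With the tool pointing down it reaches from about 0.375 to 0.9 m from the base axis. Payload 3.1 kg.
Tool frame: the origin (TCP) lies at the very end of the fingers, on their centre line; the grasp point (between the pads) lies 19 mm behind it; z points along the fingers, y is the line along which they close (so a half turn about z gives the same grasp; the last joint's range is limited). The gripper opens to 87 mm and grips with 3 to 60 N. Pads are 19 mm wide; open, the fingers measure 117 mm over their backs; the gripper's body (75 mm by 190 mm) begins 51 mm behind the grasp point.
Start: joints at [-1.319, 0.527, 1.433, -0, 1.181, -0.178], TCP at [0.26, -0.568, 0.223] pointing down, gripper open.
Joint ranges: [-3.08, 3.08], [-0.75, 2.2], [0.22, 2.44], [-1.43, 4.57], [0, 2.65], [-2.85, 2.85]. Speed limits (rad/s): [2.79, 2.79, 3.14, 3.14, 3.14, 3.14].

### API

Orientations are given as a unit quaternion [x, y, z, w].
In Python, from rig import status, viewer, robot gives the robot as it stands.
- The arm moves only by the tool arm_command, never from a script. Its arguments are lists of equal length, an entry for each row: "delta_rot": the turn, a rotation vector about the tool's x, y, z in degrees, a list of three; "delta_pos": the shift along the tool's x, y, z in m, a list of three; "gripper": the closure, from -1 (fully open) to 1 (shut). In form: {"delta_rot": [[rx, ry, rz], ...], "delta_pos": [[dx, dy, dz], ...], "gripper": [gripper, ...]}. A call has 1 to 12 rows; each row is the pose to reach, as a shift and turn from the pose commanded when the call began, along the tool's axes at that moment; what a row does not reach only later rows make up. A row lasts 1/12 s, in which the tool goes at most 41.7 mm and 7.16 degrees, less where a joint would pass 70% of its speed; a pose out of reach is approached as far as the arm can. A call with a gripper value outside its range is refused whole. The fingers move at their own pace and stop on an object; "grip_force" is the grip in N (left out, the last holds). Time passes only in rows, so rows that repeat a pose let the fingers close. It gives the time, the measured TCP pose, the force, the opening and the grip force at its end, in the units of the state.
- status.get_obs(): the state, without advancing time (a new reading comes with each control period).
- viewer.camera(name): name is "scene" or "side" or "wrist"; returns a dict with "pixels" (480x640x3 uint8, blue, green, red), "fx", "fy", "cx", "cy" (pixels), "k1" (the pictures are not rectified: a ray, as slopes to the right and down, at radius r is drawn at 1 + k1 r^2 times it, then the intrinsics apply), "pose" (4x4, takes a point from camera to world coordinates); the wrist camera has in their place "mount" (4x4, takes a point from camera to tool coordinates, whose origin is the TCP and whose axes are the flange's). Camera axes: x right, y down, z forward; pixel columns grow to the right and rows downward; lengths in m; the calibration is good to about 2 mm. A picture is of the moment at which its call begins: read the wrist's pose just before it. There is no depth.
- robot.hand_in(): hands the job in; it is judged then, once.
The state is a dict: "time": time; "q": joint angles; "joint_velocities": joint speeds; "joint_torque": joint torques, N m; "position": TCP position; "tool_rot": TCP orientation; "ft_force": force on the tool from outside, world axes, zero at the start; "moment": the same for the moment, N m; "grip_width": finger opening in m; "grip_force": force on a finger pad.
Only numpy, scipy, OpenCV 4.12 (cv2) and the standard library are available. Lean on these libraries where they do the work, as an engineer would, in place of code of your own. Each camera call takes 0.05 s, during which the arm holds its last target. There are 200 camera calls.

## Working session

There is one attempt and no reset: what is moved stays moved. The work goes in short steps, Python scripts to look and compute and a tool call to move; the robot and the scene stay as the last step left them, time stands still between calls to the robot, and variables do not carry over. Pictures are saved under pics/ and viewed, at most 12 in all, crops included, and the job is handed in when it is done.

Besides the shell and the picture viewer there is one more tool, called after "Request:" as name(argument=value, ...) on one line, values as JSON. arm_command: Moves the arm, as the interface text tells. Its arguments: {"type":"object","properties":{"delta_rot":{"type":"array","items":{"type":"array","items":{"type":"number"}}},"delta_pos":{"type":"array","items":{"type":"array","items":{"type":"number"}}},"gripper":{"type":"array","items":{"type":"number"}},"grip_force":{"type":"number"}},"required":["delta_rot","delta_pos","gripper"]}

```bash
mkdir -p pics
cat > h.py <<'E'
import numpy as np, cv2
from scipy.spatial.transform import Rotation as R
from rig import status, viewer, robot
def tool():
    o=status.get_obs(); T=np.eye(4); T[:3,:3]=R.from_quat(o["tool_rot"]).as_matrix(); T[:3,3]=o["position"]; return T
def cam(name):
    T=tool(); c=viewer.camera(name)
    c["P"]=T@np.array(c["mount"]) if name=="wrist" else np.array(c["pose"])
    c["pixels"]=np.ascontiguousarray(c["pixels"]); return c
def ray(c,u,v):
    x,y=(u-c["cx"])/c["fx"],(v-c["cy"])/c["fy"]; a,b=x,y
    for _ in range(20):
        s=1+c["k1"]*(a*a+b*b); a,b=x/s,y/s
    d=c["P"][:3,:3]@np.array([a,b,1.]); return c["P"][:3,3],d/np.linalg.norm(d)
def onz(c,u,v,z):
    o,d=ray(c,u,v); return o+d*(z-o[2])/d[2]
def tri(*rs):
    A=np.zeros((3,3));b=np.zeros(3)
    for o,d in rs:
        M=np.eye(3)-np.outer(d,d);A+=M;b+=M@o
    return np.linalg.solve(A,b)
def proj(c,p):
    q=np.linalg.inv(c["P"])@np.append(p,1); a,b=q[0]/q[2],q[1]/q[2]; s=1+c["k1"]*(a*a+b*b)
    return np.array([a*s*c["fx"]+c["cx"],b*s*c["fy"]+c["cy"]])
E
python3 - <<'E'
from h import *
for n in("scene","side","wrist"):
    c=cam(n); cv2.imwrite(f"pics/{n}0.png",c["pixels"]); print(n,c["fx"],c["k1"],c["P"].round(3).tolist())
o=status.get_obs(); print(o)
E
```

```text
scene 437.7762079924182 -0.10630561540193076 [[-0.82, -0.308, 0.482, 0.068], [-0.572, 0.446, -0.688, 0.575], [-0.003, -0.84, -0.542, 0.594], [0.0, 0.0, 0.0, 1.0]]
side 605.455064669821 -0.05432982147177767 [[-0.886, -0.216, 0.411, -0.06], [-0.463, 0.456, -0.76, 0.996], [-0.023, -0.864, -0.504, 0.823], [0.0, 0.0, 0.0, 1.0]]
wrist 374.669656273146 -0.07546628154200873 [[0.416, -0.878, -0.238, 0.325], [-0.909, -0.402, -0.108, -0.54], [-0.001, 0.261, -0.965, 0.384], [0.0, 0.0, 0.0, 1.0]]
{'time': 0.15, 'q': array([-1.31952195e+00,  5.28315919e-01,  1.43359564e+00, -2.35897412e-05,
        1.18140846e+00, -1.78545312e-01]), 'joint_velocities': array([ 0.00064189, -0.00284677, -0.00371882,  0.00015043, -0.00033447,
       -0.00126025]), 'joint_torque': array([ 7.74845503e-04, -4.40431273e+01, -1.76841921e+01,  6.34528161e-02,
        5.52314229e-02, -9.51190896e-05]), 'position': array([ 0.26029476, -0.56759997,  0.22176147]), 'tool_rot': array([ 9.76994303e-01,  2.13263654e-01, -4.23014697e-05, -8.62718679e-04]), 'ft_force': array([0.69221626, 0.27978708, 0.07160361]), 'moment': array([-0.02816078, -0.01158221, -0.00476962]), 'grip_force': 0.0, 'grip_width': 0.08725718625053328}
```

View pics/scene0.png

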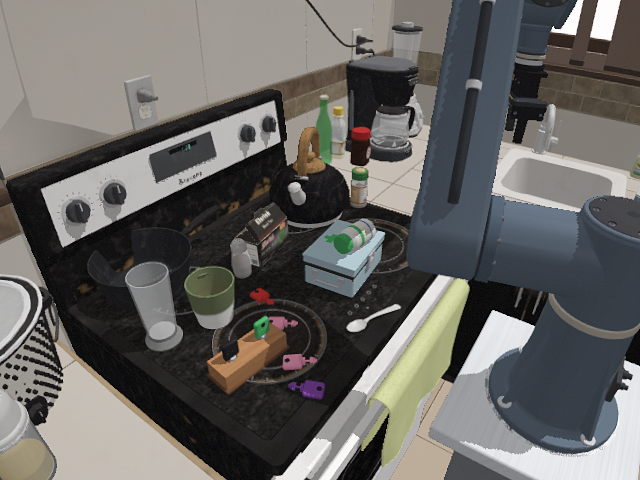

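View pics/side0.png

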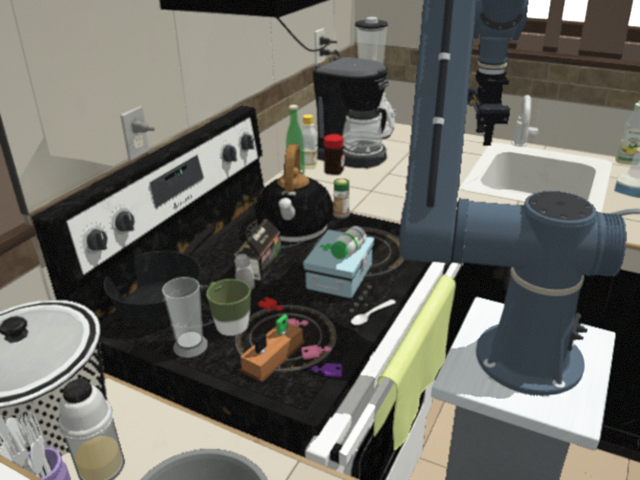

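Both views: the box is near scene (345,258) with the cap at (342,240) and the bottle body at (365,230). The dock is near (247,355), with the green key at (262,327) and the black key at (230,350), which is the +y side.

Run:
```python
from h import *
a=cam("scene"); b=cam("side")
print("mount",cam("wrist")["mount"])
def comps(c,lo,hi,nm,mina=25):
    m=cv2.inRange(cv2.cvtColor(c["pixels"],cv2.COLOR_BGR2HSV),lo,hi)
    n,l,s,ce=cv2.connectedComponentsWithStats(m)
    for i in range(1,n):
        if s[i,4]>=mina and 150<ce[i,0]<430 and 150<ce[i,1]<420: print(nm,s[i].tolist(),ce[i].round(1).tolist())
for n,c in(("scene",a),("side",b)):
    comps(c,(55,150,60),(80,255,255),n+" green")
    comps(c,(90,20,90),(110,110,255),n+" blue",150)
    comps(c,(5,120,80),(18,255,255),n+" wood",150)
print("keybow",tri(ray(a,262,327),ray(b,282,323)))
print("blackbow",tri(ray(a,230,350),ray(b,260,343)))
for nm,p,z in(("boxcornerFL",(307,262),.08),("boxcorner front",(352,272),.08),("right",(383,240),.08),("glass base",(163,337),0),("mug base",(212,318),0),("carton",(265,255),0),("salt",(241,275),0),("spice",(359,205),0)):
    print(nm,onz(a,*p,z).round(3))
cv2.imwrite("pics/z0.png",cv2.resize(np.hstack([a["pixels"][205:300,270:400],b["pixels"][215:310,280:410]]),None,fx=3,fy=3,interpolation=cv2.INTER_CUBIC))
```

```text
mount [[-2.94955156e-04 -9.65189959e-01 -2.61549721e-01  7.00759707e-02]
 [ 9.99999469e-01 -5.42994005e-04  8.76075730e-04  1.09054010e-03]
 [-9.87599429e-04 -2.61549323e-01  9.65189606e-01 -1.62553002e-01]
 [ 0.00000000e+00  0.00000000e+00  0.00000000e+00  1.00000000e+00]]
scene green [349, 226, 15, 15, 34] [358.1, 231.4]
scene green [325, 234, 26, 20, 121] [338.7, 242.2]
scene green [254, 319, 15, 19, 48] [262.1, 329.9]
scene blue [302, 220, 84, 77, 2982] [341.3, 260.7]
scene wood [293, 127, 33, 49, 914] [308.0, 153.2]
scene wood [207, 322, 80, 72, 2456] [246.5, 358.2]
side green [324, 243, 23, 15, 191] [337.9, 249.5]
side green [276, 316, 12, 17, 121] [281.2, 323.1]
side blue [304, 228, 71, 69, 2480] [337.8, 265.8]
side wood [278, 144, 31, 47, 752] [292.4, 170.5]
side wood [240, 324, 62, 57, 1677] [271.0, 352.1]
keybow [0.45113845 0.19174581 0.06984951]
blackbow [0.46165325 0.25831673 0.06556835]
boxcornerFL [0.488 0.01  0.08 ]
boxcorner front [ 0.398 -0.013  0.08 ]
right [ 0.401 -0.147  0.08 ]
glass base [0.635 0.27  0.   ]
mug base [0.597 0.18  0.   ]
carton [ 0.652 -0.044  0.   ]
salt [0.645 0.045 0.   ]
spice [ 0.593 -0.381  0.   ]
```

View pics/z0.png

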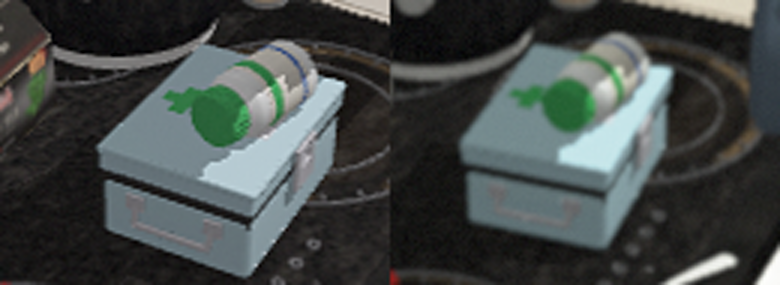

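The bottle lies diagonally across the lid, with its cap at +y and slightly to the far side. I'll fly the wrist camera over the box.

Request:
arm_command(delta_rot=[[0,0,7],[0,0,14],[0,0,20],[0,0,24.6],[0,0,24.6],[0,0,24.6],[0,0,24.6],[0,0,24.6],[0,0,24.6],[0,0,24.6],[0,0,24.6],[0,0,24.6]], delta_pos=[[0.358,-0.375,-0.06],[0.358,-0.375,-0.06],[0.358,-0.375,-0.06],[0.358,-0.375,-0.06],[0.358,-0.375,-0.06],[0.358,-0.375,-0.06],[0.358,-0.375,-0.06],[0.358,-0.375,-0.06],[0.358,-0.375,-0.06],[0.358,-0.375,-0.06],[0.358,-0.375,-0.06],[0.358,-0.375,-0.06]], gripper=[-1,-1,-1,-1,-1,-1,-1,-1,-1,-1,-1,-1])

```text
time: 1.3
position: [0.4227, -0.0967, 0.2805]
tool_rot: [1.0, -0.0, 0.0, 0.0]
ft_force: [1.6, -0.6, 1.0]
grip_width: 0.0869
grip_force: 0.0
```

Run:
```python
from h import *
c=cam("wrist"); cv2.imwrite("pics/w1.png",c["pixels"]); np.save("w1P.npy",c["P"])
o=status.get_obs(); print(o["q"].round(4),o["position"].round(4),R.from_matrix(tool()[:3,:3]).as_euler("xyz",True).round(2),o["time"],o["joint_velocities"].round(2))
```

```text
[-0.4712  0.1857  1.8095  0.0072  1.1456  1.0902] [ 0.4244 -0.0894  0.2814] [-179.69   -0.21    0.36] 1.35 [-0.12  0.    0.02 -0.07 -0.02 -0.21]
```

View pics/w1.png

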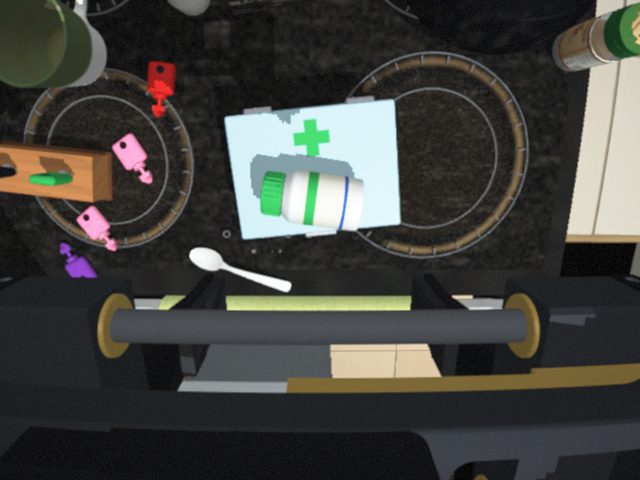

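Wrist view: the bottle runs from its cap end at (262,193) to its base at (362,204). The lid corners are near (225,115), (395,100), (400,223) and (243,240). The burner to the right of the box is free, and the spice jar is at the upper right.

Run:
```python
from h import *
c=cam("wrist")
o=status.get_obs(); print(o["position"].round(4),o["q"].round(3))
cap=onz(c,262,193.5,.104); base=onz(c,363,204,.104)
capmid=onz(c,272,194,.1)
print("cap",cap.round(4),"base",base.round(4),"L",np.linalg.norm(cap-base),"ctr",((cap+base)/2).round(4),"yaw of z axis from +y (deg)",np.degrees(np.arctan2(-(cap-base)[0],(cap-base)[1])))
K=[onz(c,*p,.08) for p in((225,115),(395,100),(400,223),(243,240))]
print(np.array(K).round(4)); ctr=np.mean(K,0); print("boxctr",ctr.round(4),[np.linalg.norm(K[i]-K[i-1]).round(3) for i in range(4)])
hd=(K[0]-K[1])+(K[3]-K[2]); fx=(K[0]-K[3])+(K[1]-K[2]); print("yaw y",np.degrees(np.arctan2(-hd[0],hd[1])),"x",np.degrees(np.arctan2(fx[1],fx[0])))
print("spice base",onz(c,562,62,0).round(3))
cv2.imwrite("pics/w2.png",c["pixels"])
```

```text
[ 0.4235 -0.0931  0.2809] [-0.477  0.187  1.81   0.002  1.144  1.084]
cap [ 0.4464 -0.0388  0.104 ] base [ 0.4373 -0.1313  0.104 ] L 0.09295537063373117 ctr [ 0.4419 -0.085   0.104 ] yaw of z axis from +y (deg) -5.607969576598147
[[ 0.517  -0.0023  0.08  ]
 [ 0.5311 -0.1606  0.08  ]
 [ 0.4145 -0.1718  0.08  ]
 [ 0.3958 -0.0143  0.08  ]]
boxctr [ 0.4646 -0.0872  0.08  ] [np.float64(0.122), np.float64(0.159), np.float64(0.117), np.float64(0.159)]
yaw y 5.946794989200679 x 5.567987302275495
spice base [ 0.587 -0.367  0.   ]
```

```bash
cat >> h.py <<'E'
def wristq(Rm,q1,q23):
    # ZYZ wrist, r0=pi/2
    M=R.from_euler("y",-q23)*R.from_euler("z",-q1)*R.from_matrix(Rm)*R.from_euler("z",-np.pi/2)
    e=M.as_euler("ZYZ"); return e
def rotm(x,z):
    x=np.array(x,float);z=np.array(z,float);z/=np.linalg.norm(z);x-=z*(x@z);x/=np.linalg.norm(x);return np.stack([x,np.cross(z,x),z],1)
def delta(Rt,pt):
    T=tool(); return (R.from_matrix(T[:3,:3].T@Rt).as_rotvec(degrees=True)).round(1),(T[:3,:3].T@(np.array(pt)-T[:3,3])).round(4)
E
python3 - <<'E'
from h import *
o=status.get_obs();q=o["q"];print(q.round(3),wristq(tool()[:3,:3],q[0],q[1]+q[2]))
b=np.array([.098,.995,0]);dn=np.array([0,0,-1.])
t=np.radians(25); a=np.cos(t)*dn-np.sin(t)*b; G=rotm(b,a)
print("grasp",wristq(G,-.45,2.0))
for az in(90,60,30,120):
  h=np.array([np.cos(np.radians(az)),np.sin(np.radians(az)),0])
  for t in (60,65):
    t=np.radians(t); F=rotm([0,0,1],np.cos(t)*dn+np.sin(t)*h)
    for q1 in(-1.,):
      for q23 in (2.0,2.4): print(az,round(np.degrees(t)),q1,q23,wristq(F,q1,q23).round(2))
P=np.array([.442,-.085,.108])+.019*a
print(delta(G,P), delta(G,P-.1*a), a)
print(delta(rotm(b,dn),[.442,-.085,.25]))
E
```

```text
[-0.477  0.187  1.81   0.002  1.144  1.084] [0.00249508 1.14420097 1.08367365]
grasp [-0.47914145  1.03610155 -0.12603874]
90 60 -1.0 2.0 [ 0.55  2.04 -0.99]
90 60 -1.0 2.4 [ 0.49  1.69 -1.19]
90 65 -1.0 2.0 [ 0.61  2.11 -0.96]
90 65 -1.0 2.4 [ 0.52  1.78 -1.19]
60 60 -1.0 2.0 [ 0.89  1.72 -0.61]
60 60 -1.0 2.4 [ 0.88  1.47 -0.92]
60 65 -1.0 2.0 [ 0.97  1.77 -0.6 ]
60 65 -1.0 2.4 [ 0.94  1.54 -0.93]
30 60 -1.0 2.0 [ 1.1   1.32 -0.36]
30 60 -1.0 2.4 [ 1.23  1.16 -0.75]
30 65 -1.0 2.0 [ 1.19  1.35 -0.38]
30 65 -1.0 2.4 [ 1.3   1.22 -0.77]
120 60 -1.0 2.0 [ 0.05  2.19 -1.52]
120 60 -1.0 2.4 [ 0.04  1.79 -1.54]
120 65 -1.0 2.0 [ 0.06  2.27 -1.51]
120 65 -1.0 2.4 [ 0.04  1.88 -1.54]
(array([-18.3, -20.5, -82.4]), array([0.0174, 0.0003, 0.1901])) (array([-18.3, -20.5, -82.4]), array([ 0.0221, -0.0418,  0.0996])) [-0.04141659 -0.42050517 -0.90630779]
(array([  0. ,  -0.2, -83.9]), array([ 0.0185, -0.0079,  0.0309]))
```

Request:
arm_command(delta_rot=[[-18.3,-20.5,-82.4],[-18.3,-20.5,-82.4],[-18.3,-20.5,-82.4],[-18.3,-20.5,-82.4],[-18.3,-20.5,-82.4],[-18.3,-20.5,-82.4],[-18.3,-20.5,-82.4],[-18.3,-20.5,-82.4],[-18.3,-20.5,-82.4],[-18.3,-20.5,-82.4],[-18.3,-20.5,-82.4],[-18.3,-20.5,-82.4]], delta_pos=[[0.022,-0.042,0.1],[0.022,-0.042,0.1],[0.022,-0.042,0.1],[0.022,-0.042,0.1],[0.022,-0.042,0.1],[0.022,-0.042,0.1],[0.022,-0.042,0.1],[0.022,-0.042,0.1],[0.022,-0.042,0.1],[0.022,-0.042,0.1],[0.022,-0.042,0.1],[0.022,-0.042,0.1]], gripper=[-1,-1,-1,-1,-1,-1,-1,-1,-1,-1,-1,-1])

```text
time: 2.4
position: [0.4451, -0.0574, 0.18]
tool_rot: [0.73, 0.649, -0.161, 0.144]
ft_force: [-0.6, -0.7, -0.5]
grip_width: 0.0872
grip_force: 0.0
```

Run:
```python
from h import *
c=cam("wrist"); cv2.imwrite("pics/w3.png",c["pixels"])
o=status.get_obs(); print(o["position"].round(4),o["q"].round(3),o["joint_velocities"].round(2))
b=np.array([.098,.995,0]);dn=np.array([0,0,-1.])
t=np.radians(25); a=np.cos(t)*dn-np.sin(t)*b; G=rotm(b,a)
P=np.array([.442,-.085,.108])+.019*a
print(delta(G,P)); print(proj(c,[.442,-.085,.104]),proj(c,[.442+.0043,-.085+.0438,.104]),proj(c,[.442-.0043,-.085-.0438,.104]))
```

```text
[ 0.4433 -0.0565  0.1795] [-0.086  0.43   1.9   -0.565  0.91   0.401] [-0.02 -0.   -0.01  0.1   0.05  0.16]
(array([-0.5,  0. , -0.7]), array([0.0045, 0.0022, 0.0958]))
[319.16781489 234.51692296] [317.84204312 177.38079325] [320.22221317 280.07431207]
```

View pics/w3.png

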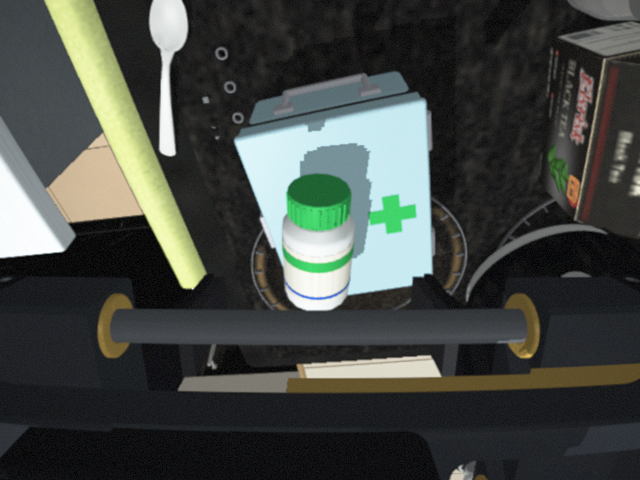

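The bottle is centred between the fingers, with its axis at column 319 and the cap face at (319,188). It sits about 5 mm further towards its base than I predicted.

Request:
arm_command(delta_rot=[[-0.5,0,-0.7],[-0.5,0,-0.7],[-0.5,0,-0.7],[-0.5,0,-0.7],[-0.5,0,-0.7],[-0.5,0,-0.7],[-0.5,0,-0.7],[-0.5,0,-0.7],[-0.5,0,-0.7],[-0.5,0,-0.7],[-0.5,0,-0.7],[-0.5,0,-0.7]], delta_pos=[[0,0.002,0.03],[0,0.002,0.06],[0,0.002,0.08],[0,0.002,0.095],[0,0.002,0.095],[0,0.002,0.095],[0,0.002,0.095],[0,0.002,0.095],[0,0.002,0.095],[0,0.002,0.095],[0,0.002,0.095],[0,0.002,0.095]], gripper=[-1,-1,-1,-1,-1,0.6,0.6,0.6,0.6,0.6,0.6,0.6], grip_force=20)

```text
time: 3.45
position: [0.4419, -0.0964, 0.0943]
tool_rot: [0.727, 0.652, -0.159, 0.146]
ft_force: [0.3, 0.3, -1.4]
grip_width: 0.0484
grip_force: 0.7
```

Run:
```python
from h import *
c=cam("wrist"); cv2.imwrite("pics/w4.png",c["pixels"])
o=status.get_obs(); print(o["position"].round(4),o["q"].round(3),o["grip_width"],o["grip_force"],o["ft_force"])
dn=np.array([0,0,-1.]); T=tool(); t=np.radians(65)
for az in (70,84,90):
    h=np.array([np.cos(np.radians(az)),np.sin(np.radians(az)),0])
    a=np.cos(t)*dn+np.sin(t)*h; F=rotm([0,0,1],a)
    for p in ([.43,-.27,.15],[.43,-.27,.048]): print(az,a.round(3),delta(F,np.array(p)+.019*a))
print(T[:3,:3].T@[0,0,1])
```

```text
[ 0.442  -0.0964  0.0942] [-0.177  0.59   1.984 -0.741  0.671  0.545] 0.04760080452505222 19.910248517990112 [0.01373992 1.63904178 3.1347696 ]
70 [ 0.31   0.852 -0.423] (array([-4.9, 89.4, 14.6]), array([-0.1626,  0.0111,  0.0229]))
70 [ 0.31   0.852 -0.423] (array([-4.9, 89.4, 14.6]), array([-0.1196,  0.0105,  0.1154]))
84 [ 0.095  0.901 -0.423] (array([ 0.4, 89.9, -0. ]), array([-0.1622,  0.0069,  0.0227]))
84 [ 0.095  0.901 -0.423] (array([ 0.4, 89.9, -0. ]), array([-0.1192,  0.0063,  0.1152]))
90 [ 0.     0.906 -0.423] (array([ 2.7, 89.8, -6.3]), array([-0.1623,  0.0051,  0.0227]))
90 [ 0.     0.906 -0.423] (array([ 2.7, 89.8, -6.3]), array([-0.1193,  0.0045,  0.1152]))
[-0.42126526  0.00547703 -0.90692093]
```

Request:
arm_command(delta_rot=[[0,0,0],[0,0,0],[0,0,0],[0,7,0],[0,14,0],[0,21,0],[0,28,0],[0,35,0],[0,42,0],[0,49,0],[0,56,0],[0,63,0]], delta_pos=[[-0.015,0,-0.03],[-0.03,0,-0.06],[-0.042,0,-0.09],[-0.06,0.001,-0.085],[-0.075,0.001,-0.08],[-0.09,0.002,-0.075],[-0.105,0.002,-0.065],[-0.12,0.003,-0.055],[-0.135,0.004,-0.045],[-0.15,0.005,-0.03],[-0.162,0.006,-0.02],[-0.162,0.006,-0.01]], gripper=[0.6,0.6,0.6,0.6,0.6,0.6,0.6,0.6,0.6,0.6,0.6,0.6], grip_force=20)

```text
time: 4.5
position: [0.4329, -0.2435, 0.172]
tool_rot: [0.714, 0.641, 0.214, -0.185]
ft_force: [1.3, 0.0, -0.8]
grip_width: 0.0477
grip_force: 19.9
```

Run:
```python
from h import *
o=status.get_obs(); print(o["position"].round(4),o["q"].round(3),o["grip_width"],o["grip_force"],o["ft_force"])
dn=np.array([0,0,-1.]); t=np.radians(65); az=84
h=np.array([np.cos(np.radians(az)),np.sin(np.radians(az)),0])
a=np.cos(t)*dn+np.sin(t)*h; F=rotm([0,0,1],a)
for p in ([.43,-.27,.12],[.43,-.27,.054]): print(delta(F,np.array(p)+.019*a))
```

```text
[ 0.4329 -0.2435  0.172 ] [-0.973  0.598  1.637  0.375  1.371 -1.028] 0.04765538484770089 19.918482899665833 [ 1.33023964  0.04200922 -0.81348835]
(array([ 0.6, 32.2,  0.2]), array([-0.0404, -0.0006,  0.0454]))
(array([ 0.6, 32.2,  0.2]), array([-0.0762, -0.0013,  0.1008]))
```

Request:
arm_command(delta_rot=[[0,7,0],[0,14,0],[0,21,0],[0,28,0],[0.6,32.2,0],[0.6,32.2,0],[0.6,32.2,0],[0.6,32.2,0]], delta_pos=[[-0.008,0,0.01],[-0.016,0,0.02],[-0.024,0,0.03],[-0.032,0,0.04],[-0.04,-0.0006,0.045],[-0.04,-0.0006,0.045],[-0.04,-0.0006,0.045],[-0.04,-0.0006,0.045]], gripper=[0.6,0.6,0.6,0.6,0.6,0.6,0.6,0.6])

```text
time: 5.17
position: [0.4309, -0.2478, 0.1125]
tool_rot: [0.626, 0.566, 0.397, -0.361]
ft_force: [-0.3, -0.0, -0.4]
grip_width: 0.0478
grip_force: 19.9
```

Run:
```python
from h import *
T=tool();o=status.get_obs(); print(o["position"].round(4),o["grip_width"],o["ft_force"], T[:3,0].round(3),(T[:3,:3].T@[0,0,-1]).round(3))
a=cam("scene");b=cam("side")
g=T[:3,3]-.019*T[:3,2]; 
ims=[]
for c in(a,b):
    u,v=proj(c,g); print(u,v); u,v=int(u),int(v); x0=max(0,u-65);y0=max(0,v-65); ims.append(c["pixels"][y0:y0+130,x0:x0+130]); print(x0,y0)
cv2.imwrite("pics/z1.png",cv2.resize(np.hstack(ims),None,fx=3,fy=3,interpolation=cv2.INTER_CUBIC))
```

```text
[ 0.4309 -0.2478  0.1125] 0.047755125922868416 [-0.30609131 -0.02836799 -0.42443084] [0.043 0.422 0.906] [-0.906  0.002  0.424]
397.43646807269585 198.53800213616682
332 133
380.8235003694008 206.54143492828234
315 141
```

View pics/z1.png

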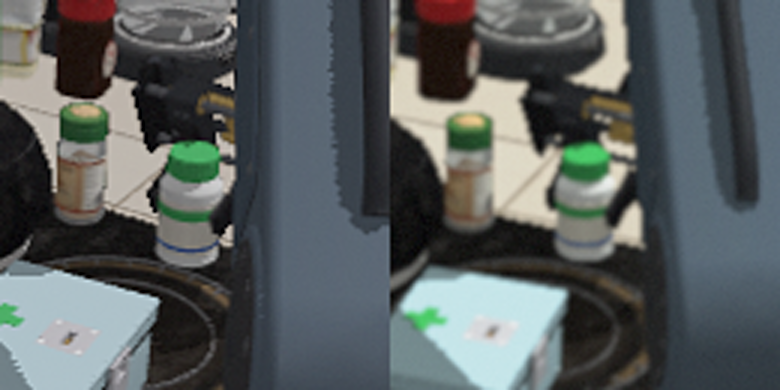

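The bottle hangs upright in the gripper, with its cap at crop (190,160) and base at (188,258). The keyhole is now visible at scene (355,245) and side (348,251).

Request:
arm_command(delta_rot=[[0,0,0],[0,0,0],[0,0,0],[0,0,0],[0,0,0],[0,0,0],[0,0,0],[0,0,0],[0,0,0],[0,0,0]], delta_pos=[[-0.018,0,0.0085],[-0.036,0,0.017],[-0.05,0,0.0235],[-0.058,0,0.027],[-0.063,0,0.0295],[-0.0645,0,0.03],[-0.066,0,0.031],[-0.0665,0,0.0312],[-0.067,0,0.0314],[-0.067,0,0.0314]], gripper=[0.6,0.6,0.6,0.6,0.6,0.6,0.6,0.6,0.6,0.6])

```text
time: 6.1
position: [0.4308, -0.2481, 0.0387]
tool_rot: [0.625, 0.565, 0.398, -0.361]
ft_force: [0.9, 0.0, 2.6]
grip_width: 0.0477
grip_force: 19.9
```

Run:
```python
from h import *
T=tool();o=status.get_obs(); g=T[:3,3]-.019*T[:3,2]; print(o["time"],g.round(4),o["ft_force"].round(2),T[:3,0].round(3),(T[:3,:3].T@[0,0,-1]).round(3))
```

```text
6.1 [ 0.429  -0.2653  0.0467] [0.87 0.   2.62] [0.043 0.42  0.907] [-0.907  0.001  0.422]
```

Request:
arm_command(delta_rot=[[0,0,0],[0,0,0],[0,0,0]], delta_pos=[[-0.001,0,0.0005],[-0.002,0,0.001],[-0.002,0,0.001]], gripper=[0.6,0.6,0.6])

```text
time: 6.35
position: [0.4306, -0.248, 0.0384]
tool_rot: [0.624, 0.565, 0.4, -0.362]
ft_force: [-1.6, -1.9, 9.5]
grip_width: 0.047
grip_force: 19.9
```

Request:
arm_command(delta_rot=[[0,0,0],[0,0,0],[0,0,0],[0,0,0],[0,0,0],[0,0,0],[0,0,0],[0,0,0],[0,0,0],[0,0,0],[0,0,0],[0,0,0]], delta_pos=[[0.001,0,0],[0.0015,0,0],[0.0015,0,0],[0.0015,0,0],[0.0015,0,0],[0.0015,0,0],[0.0015,0,-0.02],[0.0015,0,-0.045],[0.0015,0,-0.07],[0.0015,0,-0.095],[0.0015,0,-0.12],[0.0015,0,-0.12]], gripper=[-1,-1,-1,-1,-1,-1,-1,-1,-1,-1,-1,-1])

```text
time: 7.35
position: [0.4201, -0.3609, 0.0885]
tool_rot: [0.627, 0.567, 0.397, -0.357]
ft_force: [0.2, -0.9, -0.1]
grip_width: 0.0868
grip_force: 0.0
```

Run:
```python
from h import *
T=tool();o=status.get_obs(); print(o["time"],o["position"].round(4),o["q"].round(3))
a=cam("scene");b=cam("side");w=cam("wrist"); cv2.imwrite("pics/w5.png",w["pixels"])
def blobs(c,lo,hi,mina,box):
    m=cv2.inRange(cv2.cvtColor(c["pixels"],cv2.COLOR_BGR2HSV),lo,hi); n,l,s,ce=cv2.connectedComponentsWithStats(m)
    return [(s[i].tolist(),ce[i].round(1).tolist()) for i in range(1,n) if s[i,4]>mina and box[0]<ce[i,0]<box[1] and box[2]<ce[i,1]<box[3]]
for n,c in(("scene",a),("side",b)): print(n,blobs(c,(50,120,50),(85,255,255),20,(240,460,160,420)))
kh=tri(ray(a,355.3,244.7),ray(b,348.3,251)); print("keyhole",kh,onz(a,355.3,244.7,.08),onz(b,348.3,251,.08))
k=tri(ray(a,262.1,329.9-2),ray(b,281.2,323.1)); print("key",k)
up=np.array([0,0,1.])
# key approach pose: tool down, x along world, over key look
print(delta(rotm([1,0,0],[0,0,-1]),[.45,.12,.27]))
S=np.hstack([a["pixels"][170:270,330:460],b["pixels"][180:280,310:440]]); cv2.imwrite("pics/z2.png",cv2.resize(S,None,fx=3,fy=3))
```

```text
7.35 [ 0.4201 -0.3609  0.0885] [-1.168  1.062  1.214  0.482  1.9   -1.172]
scene [([352, 172, 16, 8, 74], [359.3, 176.5]), ([385, 209, 19, 13, 196], [393.8, 215.2]), ([383, 229, 20, 6, 48], [392.2, 232.1]), ([325, 234, 15, 9, 72], [331.5, 238.1]), ([253, 316, 16, 22, 231], [260.9, 326.4])]
side [([335, 185, 13, 5, 55], [340.9, 187.2]), ([371, 216, 18, 12, 150], [379.2, 221.3]), ([321, 244, 12, 6, 39], [326.7, 246.7]), ([276, 315, 12, 19, 151], [281.4, 322.9])]
keyhole [ 0.44041085 -0.09620662  0.08099928] [ 0.44101379 -0.09739241  0.08      ] [ 0.44120499 -0.09781159  0.08      ]
key [0.45285323 0.19077893 0.06724889]
(array([-47.5, -52.3,  74.3]), array([ 0.3664, -0.0178,  0.3542]))
```

View pics/z2.png

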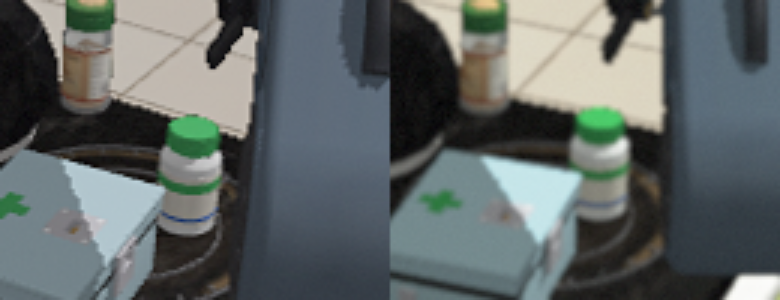

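The bottle stands upright on the hob, clear of the box. Next I'll lift away and look closely at the keyhole with the hand pointing down.

Run:
```python
from h import *
T=tool()
print((T[:3,:3].T@[0,0,.17]).round(3)); b=np.radians(6); D=rotm([-np.sin(b),np.cos(b),0],[0,0,-1])
for p in([.42,-.30,.28],[.44,-.1,.24],[.44,-.1,.2]): print(delta(D,p))
for f in(.3,.5): print((R.from_rotvec(R.from_matrix(T[:3,:3].T@D).as_rotvec()*f)).as_rotvec(degrees=True))
```

```text
[ 0.154 -0.    -0.072]
(array([  6.5, -64.8, -10.5]), array([ 0.1978, -0.0057, -0.0316]))
(array([  6.5, -64.8, -10.5]), array([ 0.2464, -0.0057,  0.1675]))
(array([  6.5, -64.8, -10.5]), array([ 0.2101, -0.0056,  0.1843]))
[  1.95593797 -19.44557926  -3.15860746]
[  3.25989661 -32.40929877  -5.26434576]
```

Request:
arm_command(delta_rot=[[0,0,0],[0,0,0],[0,-6,0],[1,-13,-2],[2,-19.5,-3],[3,-26,-4],[3.3,-32.4,-5.3],[4,-39,-6],[4.5,-45,-7],[5,-51,-8],[6,-58,-9.5],[6.5,-64.8,-10.5]], delta_pos=[[0.03,0,-0.02],[0.065,0,-0.035],[0.1,0,-0.05],[0.13,-0.002,-0.055],[0.16,-0.003,-0.05],[0.19,-0.005,-0.035],[0.2,-0.006,0],[0.21,-0.006,0.035],[0.22,-0.006,0.07],[0.23,-0.006,0.105],[0.24,-0.006,0.14],[0.246,-0.006,0.1675]], gripper=[-1,-1,-1,-1,-1,-1,-1,-1,-1,-1,-1,-1])

```text
time: 8.5
position: [0.4381, -0.0971, 0.2395]
tool_rot: [0.668, 0.744, -0.001, 0.002]
ft_force: [0.6, -0.4, -0.7]
grip_width: 0.087
grip_force: 0.0
```

Run:
```python
from h import *
T=tool();o=status.get_obs(); print(o["time"],o["position"].round(4),o["q"].round(3),o["joint_velocities"].round(2))
b=np.radians(6); D=rotm([-np.sin(b),np.cos(b),0],[0,0,-1])
print(delta(D,[.44,-.1,.2]))
```

```text
8.5 [ 0.4381 -0.0971  0.2395] [-0.466  0.265  1.837 -0.003  1.037 -0.571] [ 1.52 -0.17  0.47 -1.35 -1.14  1.92]
(array([0.1, 0.2, 0.1]), array([-0.003 ,  0.0016,  0.0395]))
```

Settle at 0.20 and take a closer picture.

Request:
arm_command(delta_rot=[[0,0,0],[0,0,0],[0,0,0],[0,0,0],[0,0,0],[0,0,0]], delta_pos=[[0,0,0.02],[0,0,0.04],[0,0,0.04],[0,0,0.04],[0,0,0.04],[0,0,0.04]], gripper=[-1,-1,-1,-1,-1,-1])

```text
time: 9.0
position: [0.4401, -0.1016, 0.2003]
tool_rot: [0.67, 0.742, 0.0, 0.001]
ft_force: [-0.4, 0.0, 0.8]
grip_width: 0.0871
grip_force: 0.0
```

Run:
```python
from h import *
c=cam("wrist"); o=status.get_obs(); print(o["position"].round(4),o["joint_velocities"].round(2),R.from_matrix(tool()[:3,:3]).as_euler("xyz",True).round(2))
im=c["pixels"]; u,v=proj(c,[.441,-.097,.08]); print(u,v); u,v=int(u),int(v)
np.savez("w6.npz",im=im,P=c["P"])
K=[c[k] for k in("fx","fy","cx","cy","k1")]; print(K)
x0,y0=u-65,max(0,v-50)
cv2.imwrite("pics/z3.png",cv2.resize(im[y0:y0+100,x0:x0+130],None,fx=6,fy=6,interpolation=cv2.INTER_NEAREST)); print(x0,y0)
g=cv2.cvtColor(im,cv2.COLOR_BGR2GRAY)[y0:y0+100,x0:x0+130]
m=(g<60).astype(np.uint8); n,l,s,ce=cv2.connectedComponentsWithStats(m)
for i in range(1,n):
    if 20<s[i,4]<600: print(s[i],ce[i]+[x0,y0],onz(c,*(ce[i]+[x0,y0]),.08).round(4))
```

```text
[ 0.4402 -0.1018  0.2004] [-0. -0. -0.  0. -0.  0.] [1.799e+02 8.000e-02 9.585e+01]
320.7944014481493 224.45730079021524
[374.669656273146, 374.669656273146, 318.20048956419953, 238.98082961792844, -0.07546628154200873]
255 174
[63 44  5  8 34] [320.  221.5] [ 0.4401 -0.0947  0.08  ]
[  0  70  17  30 410] [263.78292683 260.5804878 ] [ 0.3989 -0.1309  0.08  ]
```

View pics/z3.png

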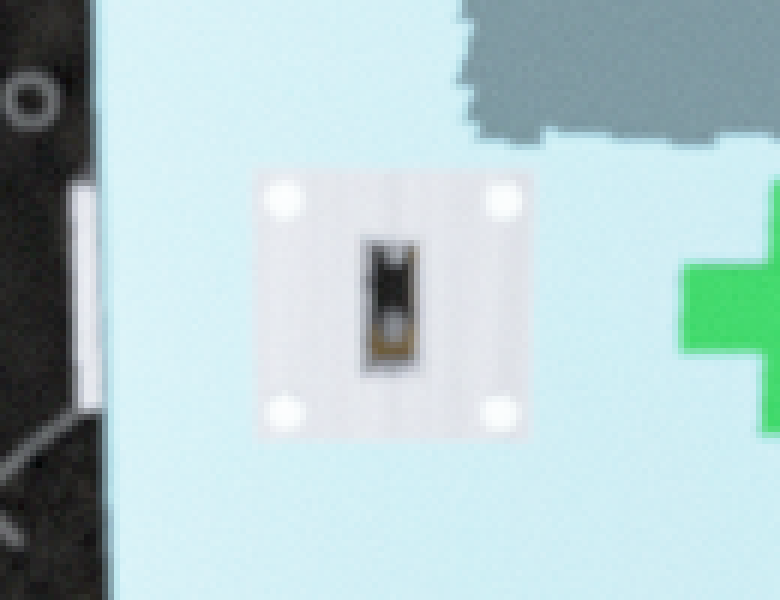

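The keyhole plate is centred at about (319.9,224.2) and the slot at (319.5,224.9). Both line up with the image axes, so the box yaw is about 6°. I'll now look at the green key from the same height and orientation so camera bias cancels.

Request:
arm_command(delta_rot=[[0,0,0],[0,0,0],[0,0,0],[0,0,0],[0,0,0],[0,0,0],[0,0,0],[0,0,0],[0,0,0],[0,0,0],[0,0,0],[0,0,0]], delta_pos=[[0.035,0.005,0],[0.07,0.01,0],[0.105,0.015,0],[0.14,0.02,0],[0.175,0.025,0],[0.21,0.03,0],[0.245,0.036,0.002],[0.27,0.04,0.003],[0.285,0.042,0.003],[0.285,0.042,0.003],[0.285,0.042,0.003],[0.285,0.042,0.003]], gripper=[-1,-1,-1,-1,-1,-1,-1,-1,-1,-1,-1,-1])

```text
time: 10.05
position: [0.4522, 0.1861, 0.1968]
tool_rot: [0.67, 0.743, -0.0, 0.001]
ft_force: [-0.2, -0.1, -0.3]
grip_width: 0.0871
grip_force: 0.0
```

Run:
```python
from h import *
d=np.load("w6.npz")
c=cam("wrist"); o=status.get_obs(); print(o["time"],o["position"].round(4),o["joint_velocities"].round(2),R.from_matrix(tool()[:3,:3]).as_euler("xyz",True).round(2))
c0=dict(c); c0["P"]=d["P"]; kh=onz(c0,319.6,224.6,.08); print("keyhole",kh.round(4)); np.save("kh.npy",kh)
im=c["pixels"]; np.savez("w7.npz",im=im,P=c["P"])
m=cv2.inRange(cv2.cvtColor(im,cv2.COLOR_BGR2HSV),(50,110,40),(85,255,255)); n,l,s,ce=cv2.connectedComponentsWithStats(m)
for i in range(1,n):
    if s[i,4]>60:
        pts=np.argwhere(l==i)[:,::-1].astype(np.float32); print(s[i],ce[i].round(1),onz(c,*ce[i],.077).round(4),cv2.minAreaRect(pts))
x0,y0=220,140
cv2.imwrite("pics/z4.png",cv2.resize(im[y0:y0+150,x0:x0+200],None,fx=4,fy=4,interpolation=cv2.INTER_NEAREST))
```

```text
10.1 [0.4522 0.1859 0.1968] [-0.  0.  0.  0. -0.  0.] [1.7997e+02 6.0000e-02 9.5870e+01]
keyhole [ 0.4401 -0.0972  0.08  ]
[316 209  18  41 497] [324.1 229. ] [0.456  0.1876 0.077 ] ((324.2984313964844, 228.95761108398438), (13.751198768615723, 40.99608612060547), 11.888657569885254)
```

View pics/z4.png

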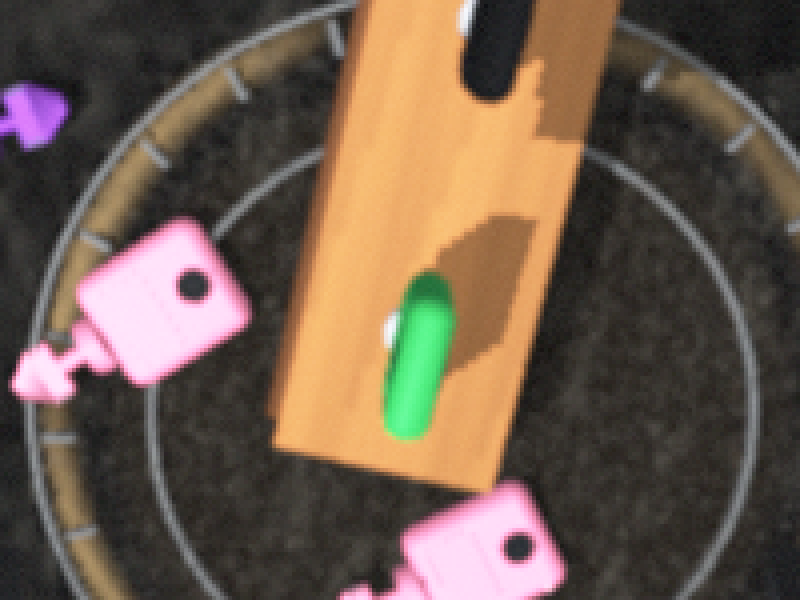

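The picture shows the green key at crop (420,362), leaning about 12° clockwise like the dock. The dock's end edge runs (275,445) to (495,490).

Run:
```python
from h import *
d=np.load("w7.npz"); c=cam("wrist"); c["P"]=d["P"]
px=lambda X,Y:(220+X/4-.5,140+Y/4-.5)
A=onz(c,*px(275,447),.038);B=onz(c,*px(495,492),.038);L1=onz(c,*px(358,0),.038);R1=onz(c,*px(582,140),.038)
print("w",np.linalg.norm(A-B)); e=(A-B)/np.linalg.norm(A-B); n=np.array([-e[1],e[0],0]); n*=np.sign(n[1])
for nm,v in(("end n",n),("left",L1-A),("right",R1-B)): print(nm,np.degrees(np.arctan2(-v[0],v[1])))
yaw=np.radians(-6); ax=np.array([-np.sin(yaw),np.cos(yaw),0])
print("dock-based key",((A+B)/2+.037*ax).round(4),"top-based",onz(c,*px(420,365),.077).round(4))
# end silhouettes of bow
print(onz(c,*px(405,440),.074),onz(c,*px(433,305),.074))
D=rotm(ax,[0,0,-1])
for z in(.11,.0435): print(delta(D,[.456,.1865,z]))
```

```text
w 0.05069069289450735
end n -6.2728750746397655
left -5.282681322211033
right -6.39258340982043
dock-based key [0.4569 0.1884 0.038 ] top-based [0.4564 0.1862 0.077 ]
[0.45520911 0.16984284 0.074     ] [0.45776043 0.19762592 0.074     ]
(array([ 0. ,  0. , 11.9]), array([0.0003, 0.0039, 0.0867]))
(array([ 0. ,  0. , 11.9]), array([0.0003, 0.0038, 0.1532]))
```

Request:
arm_command(delta_rot=[[0,0,6],[0,0,12],[0,0,12],[0,0,12],[0,0,12],[0,0,12],[0,0,12],[0,0,12],[0,0,12],[0,0,12],[0,0,12],[0,0,12]], delta_pos=[[0.001,0.004,0.02],[0.001,0.004,0.05],[0.001,0.004,0.08],[0.001,0.004,0.105],[0.001,0.004,0.125],[0.001,0.004,0.14],[0.001,0.004,0.1505],[0.001,0.004,0.1505],[0.001,0.004,0.1505],[0.001,0.004,0.1505],[0.001,0.004,0.1505],[0.001,0.004,0.1505]], gripper=[0,0,0,0,0,0,0,0,0.3,0.9,0.9,0.9], grip_force=55)

```text
time: 11.15
position: [0.4565, 0.1885, 0.047]
tool_rot: [0.743, 0.669, 0.001, 0.001]
ft_force: [0.4, 0.0, 0.2]
grip_width: 0.0242
grip_force: 0.0
```

Request:
arm_command(delta_rot=[[0,0,0],[0,0,0],[0,0,0]], delta_pos=[[0,0,0],[0,0,0],[0,0,0]], gripper=[0.9,0.9,0.9])

```text
time: 11.4
position: [0.4564, 0.1887, 0.0465]
tool_rot: [0.743, 0.669, 0.001, 0.001]
ft_force: [0.0, 0.7, 2.1]
grip_width: 0.0101
grip_force: 55.0
```

Request:
arm_command(delta_rot=[[0,0,0],[0,0,0],[0,0,0],[0,0,0],[0,0,0],[0,0,0],[0,0,0],[0,0,0]], delta_pos=[[0,0,-0.01],[0,0,-0.025],[0,0,-0.05],[0,0,-0.08],[0,0,-0.11],[0,0,-0.11],[0,0,-0.11],[0,0,-0.11]], gripper=[0.9,0.9,0.9,0.9,0.9,0.9,0.9,0.9])

```text
time: 12.07
position: [0.455, 0.1886, 0.1562]
tool_rot: [0.743, 0.669, -0.0, 0.0]
ft_force: [-0.8, 0.3, 0.1]
grip_width: 0.0095
grip_force: 55.0
```

Run:
```python
from h import *
c=cam("wrist"); T=tool(); o=status.get_obs(); print(o["time"],o["position"].round(4),o["grip_width"],o["q"].round(3))
for p in([0,0,.028],[0,0,.0155]): print(proj(c,(T@np.append(p,1))[:3]))
np.savez("w8.npz",im=c["pixels"],P=c["P"])
cv2.imwrite("pics/z5.png",cv2.resize(c["pixels"][215:315,255:385],None,fx=6,fy=6,interpolation=cv2.INTER_NEAREST))
kh=np.load("kh.npy"); b=np.radians(5.87); D=rotm([-np.sin(b),np.cos(b),0],[0,0,-1])
for z in (.15,.125): print(delta(D,[kh[0],kh[1],z]))
```

```text
12.1167 [0.4546 0.1885 0.1555] 0.009677525704332836 [ 1.660e-01  4.530e-01  1.828e+00 -1.000e-03  8.620e-01  2.720e-01]
[318.44436156 270.92222268]
[318.51772893 279.35720031]
(array([ -0.1,   0.1, -11.9]), array([-0.2856,  0.0155,  0.0058]))
(array([ -0.1,   0.1, -11.9]), array([-0.2856,  0.0155,  0.0308]))
```

View pics/z5.png

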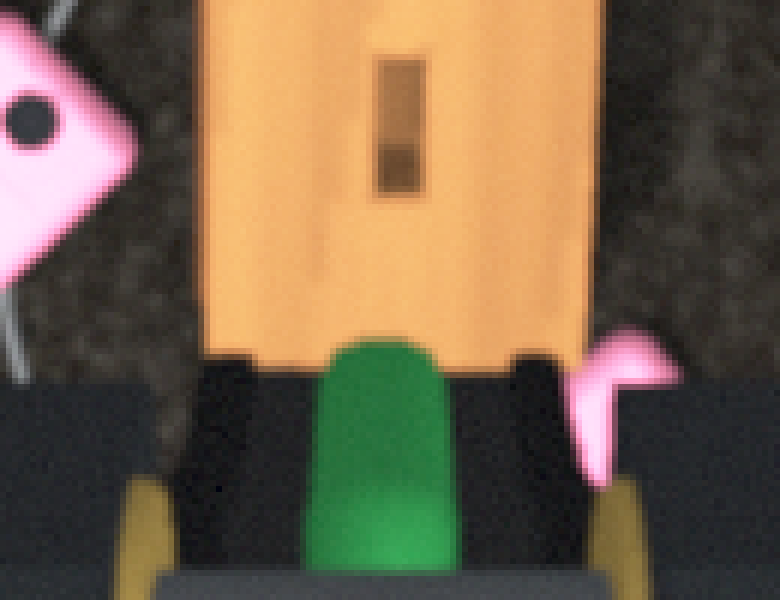

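The emptied dock slot shows at crop (399,126), i.e. pixel (321.0,235.5). Measuring it with the same camera and range cancels the calibration bias.

Run:
```python
from h import *
d=np.load("w8.npz"); c=cam("wrist"); T=tool(); c["P"]=d["P"]
s=onz(c,321.0,235.5,.038); g=np.array([.4564,.1887]); yaw=np.radians(-6); xt=np.array([-np.sin(yaw),np.cos(yaw)]); yt=np.array([np.cos(yaw),np.sin(yaw)])
off=g-s[:2]; ox,oy=off@xt,off@yt; print("slot",s.round(4),"TCP rel key in tool x,y",ox,oy)
for x in(.013,.015): print(proj(c,(T@[x-ox,0,.0035,1])[:3]))
kh=np.load("kh.npy"); b=np.radians(5.87); X=np.array([-np.sin(b),np.cos(b)]);Y=np.array([np.cos(b),np.sin(b)])
t=kh[:2]+ox*X+oy*Y; print("target TCP",t.round(4))
D=rotm([*X,0],[0,0,-1])
for z in (.15,.12): print(delta(D,[*t,z]))
```

```text
slot [0.4563 0.1846 0.038 ] TCP rel key in tool x,y 0.004113675718465605 -0.00030646678950721034
[318.45577696 270.83509218]
[318.45569287 266.84519506]
target TCP [ 0.4394 -0.0931]
(array([ -0.1,   0.1, -11.9]), array([-0.2816,  0.0144,  0.0054]))
(array([ -0.1,   0.1, -11.9]), array([-0.2816,  0.0145,  0.0354]))
```

Request:
arm_command(delta_rot=[[0,0,-3],[0,0,-6],[0,0,-9],[0,0,-11.9],[0,0,-11.9],[0,0,-11.9],[0,0,-11.9],[0,0,-11.9],[0,0,-11.9],[0,0,-11.9],[0,0,-11.9],[0,0,-11.9]], delta_pos=[[-0.03,0.002,0],[-0.065,0.003,0],[-0.1,0.005,0],[-0.135,0.007,0],[-0.17,0.009,0],[-0.205,0.011,0],[-0.24,0.012,0],[-0.265,0.0135,0],[-0.2815,0.0145,0.0],[-0.2815,0.0145,0.02],[-0.2815,0.0145,0.0355],[-0.2815,0.0145,0.0355]], gripper=[0.9,0.9,0.9,0.9,0.9,0.9,0.9,0.9,0.9,0.9,0.9,0.9])

```text
time: 13.17
position: [0.438, -0.0923, 0.1176]
tool_rot: [0.67, 0.742, -0.001, -0.004]
ft_force: [-0.6, 1.0, -0.1]
grip_width: 0.0098
grip_force: 55.0
```

Request:
arm_command(delta_rot=[[0,0,0],[0,0,0],[0,0,0],[0,0,0]], delta_pos=[[0,0,0],[0,0,0],[0,0,0],[0,0,0]], gripper=[0.9,0.9,0.9,0.9])

```text
time: 13.5
position: [0.4411, -0.0927, 0.1213]
tool_rot: [0.67, 0.743, 0.0, 0.001]
ft_force: [-0.5, -0.2, -1.0]
grip_width: 0.0094
grip_force: 55.0
```

Run:
```python
from h import *
o=status.get_obs(); print(o["time"],o["position"].round(4),o["ft_force"].round(2),o["moment"].round(3))
b=np.radians(5.87); D=rotm([-np.sin(b),np.cos(b),0],[0,0,-1])
for z in (.1085,.0885): print(delta(D,[.4394,-.0931,z]))
```

```text
13.5 [ 0.4411 -0.0927  0.1213] [-0.5  -0.2  -1.02] [-0.023 -0.058  0.021]
(array([0.1, 0.1, 0.1]), array([-0.0002, -0.0018,  0.0128]))
(array([0.1, 0.1, 0.1]), array([-0.0001, -0.0018,  0.0328]))
```

Request:
arm_command(delta_rot=[[0,0,0],[0,0,0],[0,0,0],[0,0,0],[0,0,0],[0,0,0],[0,0,0],[0,0,0]], delta_pos=[[0,-0.0017,0],[0,-0.0017,0.004],[0,-0.0017,0.008],[0,-0.0017,0.011],[0,-0.0017,0.013],[0,-0.0017,0.015],[0,-0.0017,0.017],[0,-0.0017,0.017]], gripper=[0.9,0.9,0.9,0.9,0.9,0.9,0.9,0.9])

```text
time: 14.17
position: [0.4394, -0.0932, 0.1034]
tool_rot: [0.67, 0.742, 0.0, 0.001]
ft_force: [1.1, 0.1, -1.1]
grip_width: 0.0102
grip_force: 55.0
```

Run:
```python
from h import *
o=status.get_obs(); print(o["time"],o["position"].round(4),o["ft_force"].round(2),o["moment"].round(3))
```

```text
14.1667 [ 0.4394 -0.0932  0.1034] [ 1.13  0.12 -1.06] [ 0.011 -0.325  0.021]
```

Request:
arm_command(delta_rot=[[0,0,0],[0,0,0],[0,0,0],[0,0,0],[0,0,0],[0,0,0],[0,0,0],[0,0,0]], delta_pos=[[0,0,0.002],[0,0,0.004],[0,0,0.006],[0,0,0.008],[0,0,0.01],[0,0,0.0115],[0,0,0.013],[0,0,0.013]], gripper=[0.9,0.9,0.9,0.9,0.9,0.9,0.9,0.9])

```text
time: 14.83
position: [0.4398, -0.0939, 0.0918]
tool_rot: [0.67, 0.743, -0.0, 0.002]
ft_force: [-0.7, -2.2, 11.5]
grip_width: 0.0094
grip_force: 55.0
```

Run:
```python
from h import *
o=status.get_obs(); print(o["time"],o["position"].round(4),o["ft_force"].round(2),o["moment"].round(3))
```

```text
14.8333 [ 0.4398 -0.0939  0.0918] [-0.68 -2.18 11.55] [-0.284 -0.034 -0.017]
```

The tip is about 16 mm down and the second pin is resisting. I'll push harder with a small wiggle along the slot.

Request:
arm_command(delta_rot=[[0,0,0],[0,0,0],[0,0,0],[0,0,0],[0,0,0],[0,0,0],[0,0,0],[0,0,0],[0,0,0],[0,0,0]], delta_pos=[[0.001,0,0.002],[0.002,0,0.003],[0,0,0.0035],[-0.002,0,0.004],[0,0,0.0045],[0.002,0,0.005],[0,0,0.0055],[-0.001,0,0.006],[0,0,0.006],[0,0,0.006]], gripper=[0.9,0.9,0.9,0.9,0.9,0.9,0.9,0.9,0.9,0.9])

```text
time: 15.67
position: [0.4397, -0.0926, 0.0881]
tool_rot: [0.67, 0.742, 0.001, 0.002]
ft_force: [-2.6, 5.4, 37.3]
grip_width: 0.0095
grip_force: 55.0
```

Run:
```python
from h import *
o=status.get_obs(); print(o["time"],o["position"].round(4),o["ft_force"].round(2),o["moment"].round(3))
```

```text
15.6667 [ 0.4397 -0.0926  0.0881] [-2.63  5.38 37.28] [ 0.837  0.426 -0.009]
```

The key is seated: TCP 0.088 and 37 N on the shoulder. I'll ease the push and turn clockwise about the key axis, which lies about 4 mm behind the TCP along tool x.

Request:
arm_command(delta_rot=[[0,0,0],[0,0,7],[0,0,14],[0,0,21],[0,0,28],[0,0,35],[0,0,42],[0,0,49],[0,0,56],[0,0,63],[0,0,70],[0,0,70]], delta_pos=[[0,0,-0.0025],[0,0.0005,-0.0025],[-0.0001,0.001,-0.0025],[-0.0003,0.0015,-0.0025],[-0.0005,0.0019,-0.0025],[-0.0007,0.0024,-0.0025],[-0.0011,0.0027,-0.0025],[-0.0014,0.0031,-0.0025],[-0.0018,0.0034,-0.0025],[-0.0022,0.0037,-0.0025],[-0.0027,0.0039,-0.0025],[-0.0027,0.0039,-0.0025]], gripper=[0.9,0.9,0.9,0.9,0.9,0.9,0.9,0.9,0.9,0.9,0.9,0.9])

```text
time: 16.67
position: [0.4432, -0.0944, 0.0884]
tool_rot: [0.975, 0.222, 0.001, -0.0]
ft_force: [0.4, 4.4, 15.3]
grip_width: 0.0098
grip_force: 55.0
```

Run:
```python
from h import *
o=status.get_obs(); print(o["time"],o["position"].round(4),o["ft_force"].round(2),o["moment"].round(3),o["grip_width"],o["grip_force"],R.from_matrix(tool()[:3,:3]).as_euler("xyz",True).round(1))
```

```text
16.6667 [ 0.4432 -0.0944  0.0884] [ 0.4   4.44 15.26] [ 0.851 -0.213  0.101] 0.00984351368135145 55.00706817023456 [ 1.80e+02 -1.00e-01  2.56e+01]
```

Request:
arm_command(delta_rot=[[0,0,7],[0,0,14],[0,0,21],[0,0,26],[0,0,26],[0,0,26],[0,0,26],[0,0,26]], delta_pos=[[0,0.0005,0],[-0.0001,0.001,0],[-0.0003,0.0015,0],[-0.0004,0.0018,0],[-0.0004,0.0018,0],[-0.0004,0.0018,0],[-0.0004,0.0018,0],[-0.0004,0.0018,0]], gripper=[0.9,0.9,0.9,0.9,0.9,0.9,0.9,0.9])

```text
time: 17.33
position: [0.4437, -0.0958, 0.0884]
tool_rot: [1.0, -0.002, 0.001, -0.001]
ft_force: [2.0, 6.1, 15.1]
grip_width: 0.0101
grip_force: 55.0
```

Run:
```python
from h import *
o=status.get_obs(); print(o["time"],o["position"].round(4),o["ft_force"].round(2),o["moment"].round(3),o["grip_width"],o["grip_force"],R.from_matrix(tool()[:3,:3]).as_euler("xyz",True).round(1),o["q"].round(2))
a=cam("scene");b=cam("side");w=cam("wrist")
S=np.hstack([a["pixels"][175:285,310:430],b["pixels"][180:290,300:420]]); cv2.imwrite("pics/z6.png",cv2.resize(S,None,fx=3,fy=3)); cv2.imwrite("pics/w9.png",w["pixels"])
```

```text
17.3333 [ 0.4437 -0.0958  0.0884] [ 2.04  6.13 15.13] [ 1.22  -0.259  0.05 ] 0.010055721132506898 55.0052694696933 [-1.799e+02 -1.000e-01 -2.000e-01] [-0.46  0.54  1.97  0.    0.62  1.11]
```

View pics/z6.png

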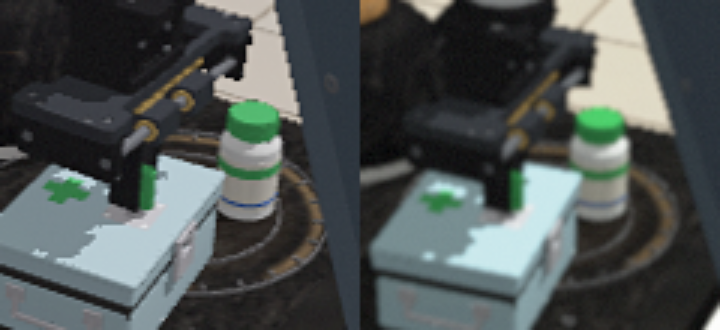

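The key is turned 96°, seated and still gripped. The bottle stands clear of both the gripper and the box.

```bash
python3 -c "
from rig import robot
print(robot.hand_in())"
```

```text
the job is handed in; nothing more can be done
None
```

I handed the job in at 17.3 s: the bottle stands upright on the hob clear of the box, and the green key is fully home, still gripped and held about 96° clockwise; the hand-in returned no verdict.

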